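Sort the red-clay and white-clay tools

TASK

The clay tools are mixed up and the two clays must not contaminate each other: put the terracotta tools in the red holders and the white tools in the white holders. Lay each roller, centred, in the pair of V-grooves of the cradle of its colour, and stand each stamp upright on the floor of the tray of its colour (two terracotta stamps side by side in the red tray, the white one in the white tray). Leave the little amber glaze jar standing where it is, and let everything lie still and released.

Things in the scene. Friction and masses are not known exactly. Their poses are not given: they have to be found in the camera images.
- roller_terracotta: Terracotta (orange-brown) texture roller, a plain cylinder 30 mm in diameter and 100 mm long with thin dark bands near both ends, 0.12 kg or so, lying on the bench (it can roll). Origin at its centre, x along its axis (y and z turn with it as it rolls).
- roller_white: White ceramic texture roller, a plain cylinder 30 mm in diameter and 100 mm long with thin dark bands near both ends, 0.12 kg or so, lying on the bench (it can roll). Origin at its centre, x along its axis (y and z turn with it as it rolls).
- stamp_terracotta_round: Terracotta hand stamp: a round foot 40 mm in diameter and 12 mm thick with a round upright handle 24 mm in diameter on its middle; 60 mm tall over all, about 0.09 kg. Stands on its foot at the start. Origin at the centre of the underside, z up along the handle.
- stamp_terracotta_square: Terracotta hand stamp: a square foot 38 x 38 mm and 12 mm thick with a round upright handle 24 mm in diameter on its middle; 60 mm tall over all, about 0.09 kg. Stands on its foot at the start. Origin at the centre of the underside, z up along the handle.
- stamp_white: White ceramic hand stamp: a round foot 40 mm in diameter and 12 mm thick with a round upright handle 24 mm in diameter on its middle; 60 mm tall over all, about 0.09 kg. Stands on its foot at the start. Origin at the centre of the underside, z up along the handle.
- cradle_red: Red V-groove cradle, fixed: base 90 x 64 mm with two cheeks (10 mm thick, centred at x = +-36 mm, 62 mm free between), each with a 90 degree V-groove in its top. Origin: centre of the underside; x runs along the grooves (axis of a cradled roller). V bottom 29 mm, cheek tops 55 mm above the underside, V mouth 52 mm wide; a cradled roller's axis lies 50 mm above the underside, over y = 0.
- cradle_white: White V-groove cradle, fixed: base 90 x 64 mm with two cheeks (10 mm thick, centred at x = +-36 mm, 62 mm free between), each with a 90 degree V-groove in its top. Origin: centre of the underside; x runs along the grooves (axis of a cradled roller). V bottom 29 mm, cheek tops 55 mm above the underside, V mouth 52 mm wide; a cradled roller's axis lies 50 mm above the underside, over y = 0.
- tray_red: Red open tray, 100 mm (x) by 130 mm (y) outside, walls 5 mm thick, 25 mm high over all; inside 90 x 120 mm, floor 5 mm above the bench. Origin at the centre of the underside, z up. Fixed to the bench.
- tray_white: White open tray, 100 mm (x) by 130 mm (y) outside, walls 5 mm thick, 25 mm high over all; inside 90 x 120 mm, floor 5 mm above the bench. Origin at the centre of the underside, z up. Fixed to the bench.
- glaze_jar: Small amber glass glaze jar with a black cap, 30 mm in diameter and 50 mm tall, loose, standing among the trays and cradles; to be left alone. Origin at the centre of its underside.
Mind the look-alikes: they are no part of the job. Leave any pink or turquoise look-alike of the stamp_terracotta_square alone.

How it is judged:
By the outcome, as a careful person would: the job done as asked, in the order asked, and still so for the second after the job is handed in, with the robot touching nothing.
It also fails if it takes over 128 s, if anything falls off the work surface, if the arm or the gripper's body presses on something with over 40 N, if the wrist force passes 120 N, or if a joint passes its speed limit or range.

ROBOT

A 6-joint arm with a two-finger parallel gripper is mounted at the origin on the work surface. World frame = base frame: x ahead of the robot, y to its left, z up, the work surface at z = 0. Lengths are in mm, angles in rad, forces in N, time in s.
With the tool pointing down it reaches from about 350 to 775 mm from the base axis. Payload 5.5 kg.
Tool frame: the origin (TCP) lies on the centre line of the jaws, within the pads' length; the fingertips stand 11 mm ahead of it and the grasp point (between the pads) lies 8 mm behind it (r.finger_overhang is the distance from the TCP to the fingertips, in mm); z points along the fingers, y is the line along which they close (so a half turn about z gives the same grasp; the last joint's range is limited). The gripper opens to 85 mm and grips with 20 to 120 N. Pads are 22 mm wide; open, the fingers measure 114 mm over their backs; the gripper's body (76 mm by 85 mm) begins 54 mm behind the grasp point. The pads swing forward as they close: fully open they stand 13 mm farther back than shut.
Start: joints at [-1.42, 0.313, 0.046, 1.304, 0, 1.431], TCP at [164.858, -550.902, 242.323] pointing down, gripper open.
Joint ranges: [-2.76, 2.76], [-0.86, 1.69], [-1.03, 1.26], [-2.2, 2.34], [-1.47, 1.5], [-3.14, 3.14]. Speed limits (rad/s): [2.57, 2.57, 3.14, 3.14, 3.14, 3.14].

INTERFACE

Orientations are given as [roll, pitch, yaw] about the fixed x, y, z axes, in that order (R = Rz(yaw) Ry(pitch) Rx(roll)).
In Python, from rig import r gives the robot as it stands. Calls block until the motion is done:
- r.movep(position, orientation): joint-space move of the TCP to a pose.
- r.move_l(position, frame=None, v=150): straight line of the TCP; frame=None keeps the orientation; v is the mean speed in mm/s.
- r.move_j(angles): joint-space move.
- r.move_gripper(opening): opening from 0.0 (shut) to 1.0 (fully open); the grip force is fixed at half the most; returns when the fingers have stopped.
- r.dwell(seconds).
- r.inverse_kinematics(position, orientation): joint angles nearest the present ones, or None.
- r.camera(name): name is "scene" or "top" or "wrist"; returns the picture (384x512x3 uint8, red, green, blue); there is no depth.
- r.camera_params(name): a dict with "vfov" (degrees; the focal length in pixels is half the picture's height over the tangent of half this angle, whatever the lens; pixels are square), "cx", "cy" (the principal point, pixels), "position" and "attitude" of the camera in the world. Camera axes: x right, y down, z forward; pixel columns grow to the right and rows downward; lengths in mm; the calibration is good to about 2 mm. The wrist camera is an equidistant fisheye: a pixel r from the principal point sees the ray r / f radians off the axis. A picture is of the moment at which its call begins: read the wrist's pose just before it. camera_params takes no time and is no camera call; for the wrist camera it gives the pose at the moment of the call.
A pose or a line that the arm cannot do raises r.MotionError and nothing moves.
- r.sign_off(): hands the job in; it is judged then, once.
Readings, each from a call of its own:
- r.current_time_s(): time.
- r.current_joint_positions(): joint angles.
- r.current_qvel(): joint speeds.
- r.current_joint_efforts(): joint torques, N m.
- r.current_tcp_pos(): TCP position.
- r.current_tool_rot(): TCP orientation.
- r.current_wrist_force(): force on the tool from outside, world axes, zero at the start.
- r.current_wrist_torque(): the same for the moment, N m.
- r.current_opening(): opening from 0.0 (shut) to 1.0 (fully open).
- r.current_gripper_force(): force on a finger pad.
Only numpy, scipy, OpenCV 4.12 (cv2) and the standard library are available. Lean on these libraries where they do the work, as an engineer would, in place of code of your own. Each camera call takes 0.05 s, during which the arm holds its last target. There are 200 camera calls.

## Working session

There is one attempt and no reset: what is moved stays moved. The work goes in short steps, each a Python script; the robot and the scene stay as the last script left them, time stands still between calls to the robot, and variables do not carry over. Pictures are saved under pics/ and viewed, at most 14 in all, crops included, and the job is handed in when it is done.

```bash
ls; mkdir -p pics; python3 - <<'E'
from rig import r
import cv2
for n in("top","scene"):
    cv2.imwrite(f"pics/{n}0.png",cv2.resize(r.camera(n)[:,:,::-1],(800,600),interpolation=cv2.INTER_CUBIC)); print(n,r.camera_params(n))
print(r.camera_params("wrist"),r.current_tool_rot(),r.current_time_s())
E
```

```text
pics
top {'vfov': 55.24473850299166, 'cx': 257.8855287203562, 'cy': 192.36481097450942, 'position': array([418.21957938,  21.45807961, 914.76893231]), 'attitude': array([-3.08953057,  0.02702565, -1.58346006])}
scene {'vfov': 48.355398950266334, 'cx': 258.5822908053793, 'cy': 186.7752799580292, 'position': array([1029.94988344,  261.65493807,  903.45397776]), 'attitude': array([-2.5269883 ,  0.01431046,  1.91172078])}
{'vfov': 65.70646984690485, 'cx': 248.6782328300281, 'cy': 188.13456590162855, 'position': array([ 242.55362386, -526.10597955,  373.30972111]), 'attitude': array([ 2.81972712e+00,  1.77068603e-03, -1.27886738e+00])} [-3.14001147e+00 -2.30815447e-04  2.90756952e-01] 0.1
```

View pics/top0.png

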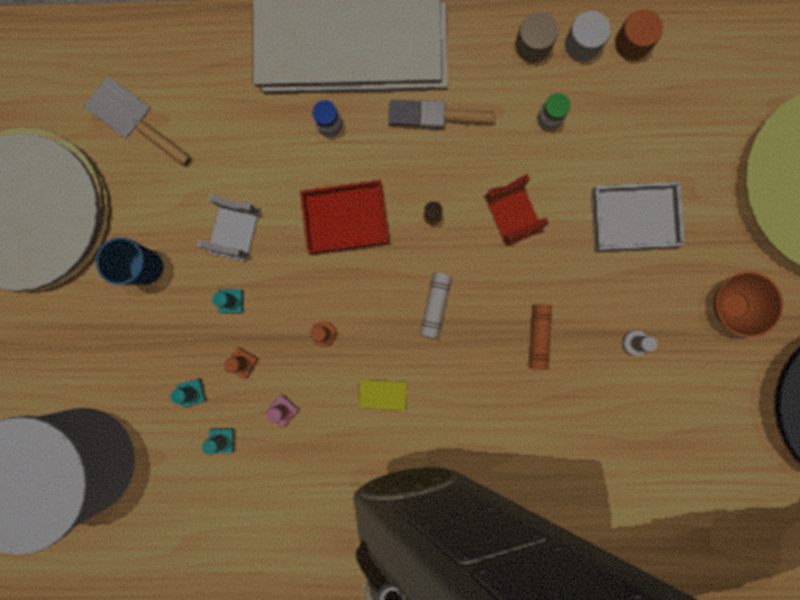

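View pics/scene0.png

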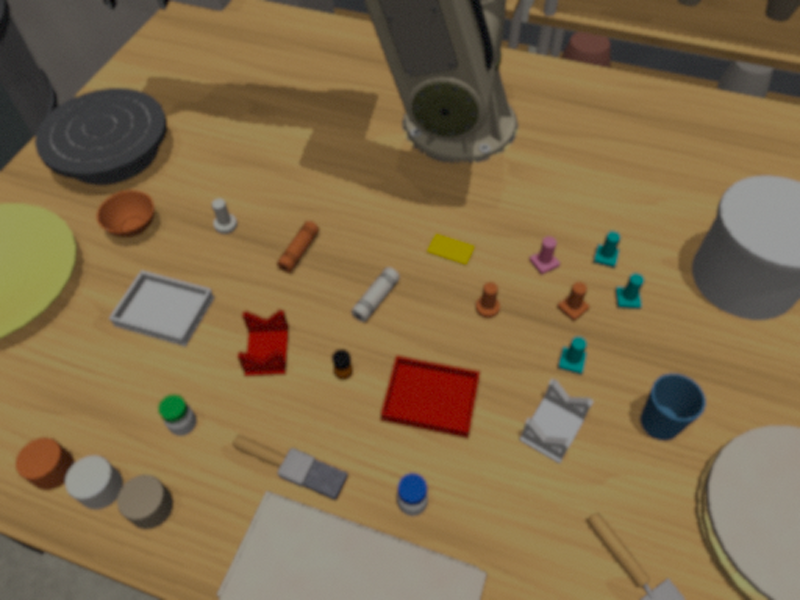

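The top picture shows, in 800x600 px:

| Item | Pixel |
|---|---|
| White roller | (436,305) |
| Terracotta roller | (540,337) |
| White stamp | (640,343) |
| White cradle | (230,230) |
| Red tray | (346,217) |
| Jar | (433,212) |
| Red cradle | (517,210) |
| White tray | (639,217) |

Stamp candidates are orange-brown round (323,335), orange-brown square (240,363), pink (282,411) and turquoise (228,300), (188,393), (218,441). Only (240,363) is a square foot in terracotta. I'll confirm it in an enlarged crop and extract contours.

```bash
cat > h.py <<'E'
import numpy as np, cv2
from scipy.spatial.transform import Rotation as Ro
def rays(p,uv,fish=False):
    f=192/np.tan(np.radians(p["vfov"])/2); d=(np.atleast_2d(uv)-[p["cx"],p["cy"]])/f
    if fish:
        t=np.linalg.norm(d,axis=1,keepdims=True)+1e-12; v=np.c_[d/t*np.sin(t),np.cos(t)]
    else: v=np.c_[d,np.ones(len(d))]
    return v@Ro.from_euler("xyz",p["attitude"]).as_matrix().T
def w(p,uv,z,fish=False):
    v=rays(p,uv,fish); return (p["position"]+v*((z-p["position"][2])/v[:,2])[:,None])[:,:2]
def pix(p,X,fish=False):
    v=(np.atleast_2d(X)-p["position"])@Ro.from_euler("xyz",p["attitude"]).as_matrix()
    f=192/np.tan(np.radians(p["vfov"])/2); rr=np.linalg.norm(v[:,:2],axis=1,keepdims=True)
    s=np.arctan2(rr,v[:,2:])/(rr+1e-12) if fish else 1/v[:,2:]
    return v[:,:2]*s*f+[p["cx"],p["cy"]]
E
python3 - <<'E'
from rig import r
from h import *
im=r.camera("top"); np.save("top.npy",im); p=r.camera_params("top")
b=im[:,:,::-1]
cv2.imwrite("pics/cropA.png",cv2.resize(b[180:300,90:240],(750,600),interpolation=cv2.INTER_CUBIC))
cv2.imwrite("pics/cropB.png",cv2.resize(b[105:255,120:320],(800,600),interpolation=cv2.INTER_CUBIC))
cv2.imwrite("pics/cropC.png",cv2.resize(b[100:250,260:460],(800,600),interpolation=cv2.INTER_CUBIC))
for n,u,z in [("rw",(436,305),15),("rt",(540,337),15),("sw",(634,343),0),("st_r",(325,332),0),("st_s",(244,361),0),("cw",(230,230),10),("cr",(517,210),10),("tr",(346,217),5),("tw",(639,217),5),("jar",(433,212),50)]:
    print(n,w(p,np.array(u)*.64,z).round(0))
E
```

```text
rw [[458.  -7.]]
rt [[ 406. -168.]]
sw [[ 394. -318.]]
st_r [[418. 171.]]
st_s [[373. 301.]]
cw [[583. 321.]]
cr [[ 607. -137.]]
tr [[602. 135.]]
tw [[ 593. -330.]]
jar [[598.  -3.]]
```

View pics/cropA.png

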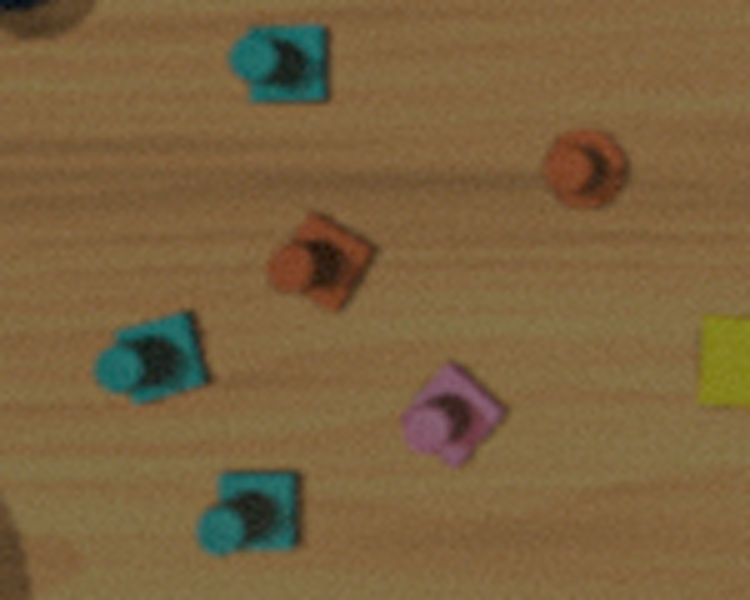

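View pics/cropB.png

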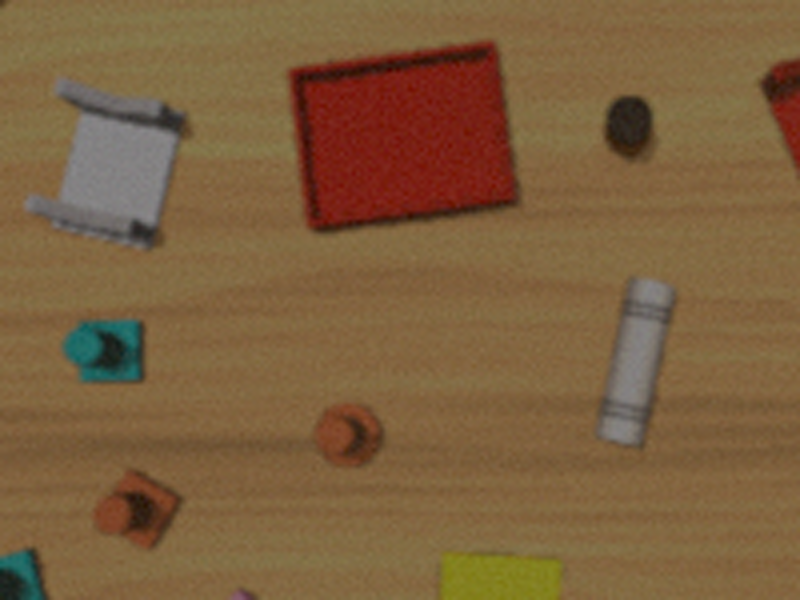

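View pics/cropC.png

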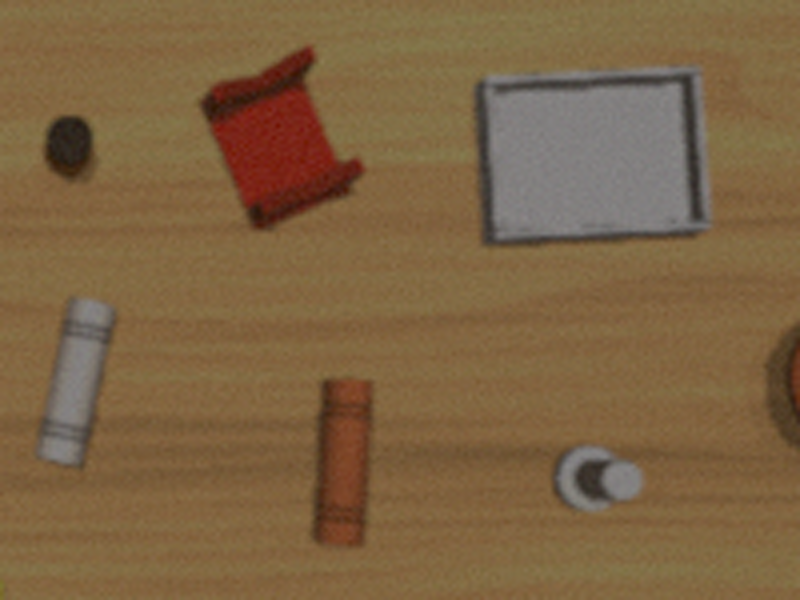

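Crop A confirms it: the only terracotta square stamp is at crop (320,262). The pink one is at (455,415), the turquoise ones are at (280,65), (155,358) and (260,512), and the round terracotta one is at (587,170). Next I'll fit the model silhouettes to colour masks in both fixed views.

```bash
cat > fit.py <<'E'
from h import *
import json, sys
from scipy.optimize import minimize
def box(x0,x1,y0,y1,z0,z1): return np.array([[x,y,z] for x in(x0,x1) for y in(y0,y1) for z in(z0,z1)],float)
A=np.linspace(0,2*np.pi,32,endpoint=False)
def cyl(R,z0,z1): return np.array([[R*np.cos(a),R*np.sin(a),z] for a in A for z in(z0,z1)])
def cheek(x): # convex pieces of a cheek with V
    o=[box(x-5,x+5,-32,32,0,29)]
    for s in(1,-1): o.append(np.array([[X,s*y,z] for X in(x-5,x+5) for y,z in((0,0),(0,29),(26,55),(32,55),(32,0))]))
    return o
cradle=[box(-45,45,-32,32,0,12)]+cheek(36)+cheek(-36)
M={"roller":[np.array([[x,15*np.cos(a),15+15*np.sin(a)] for a in A for x in(-50,50)])],
 "round":[cyl(20,0,12),cyl(12,0,60)],"square":[box(-19,19,-19,19,0,12),cyl(12,0,60)],
 "cradle":cradle,"tray":[box(-50,50,-65,65,0,25)]}
I={"rw":("roller","w",458,-7,-.2),"rt":("roller","t",406,-168,0),"sw":("round","w",394,-318,0),"str":("round","t",418,171,0),
"sts":("square","t",373,301,.9),"cw":("cradle","w",583,321,-.2),"cr":("cradle","r",607,-137,.4),"tr":("tray","r",602,135,.1),"tw":("tray","w",593,-330,0)}
def mask(im,c):
    g=cv2.GaussianBlur(im,(3,3),0); h,s,v=[a.astype(int) for a in cv2.split(cv2.cvtColor(g,cv2.COLOR_RGB2HSV))]
    R,G,B=[a.astype(int) for a in cv2.split(g)]
    if c=="w": m=(s<70)
    elif c=="r": m=((h<6)|(h>172))&(s>170)
    else: m=((h<10)|(h>174))&(s>110)
    return m.astype(np.uint8)
def fit(name,views,S=4):
    k,c,x,y,t=I[name]; prep=[]
    for im,p in views:
        P=np.vstack([q for q in M[k]]); Rz=Ro.from_euler("z",t).as_matrix(); uv=pix(p,P@Rz.T+[x,y,0])
        a=np.maximum(np.floor(uv.min(0)-8).astype(int),0); b=np.ceil(uv.max(0)+9).astype(int)
        m=mask(im,c)[a[1]:b[1],a[0]:b[0]]; m=cv2.morphologyEx(m,cv2.MORPH_CLOSE,np.ones((3,3),np.uint8))
        m=cv2.resize(m*255,None,fx=S,fy=S,interpolation=cv2.INTER_CUBIC)>127
        cs,_=cv2.findContours(m.astype(np.uint8),cv2.RETR_EXTERNAL,cv2.CHAIN_APPROX_NONE)
        f=np.zeros(m.shape,np.uint8); 
        if cs: cv2.drawContours(f,[max(cs,key=cv2.contourArea)],-1,1,-1)
        prep.append((f,p,a))
    def ren(q,f,p,a):
        Rz=Ro.from_euler("z",q[2]).as_matrix(); o=np.zeros(f.shape,np.uint8)
        for h in M[k]:
            uv=(pix(p,h@Rz.T+[q[0],q[1],0])-a+.5)*S-.5
            cv2.fillConvexPoly(o,cv2.convexHull(np.float32(uv*16)).astype(np.int32),1,shift=4)
        return o
    def cost(s):
        q=[x+s[0],y+s[1],t+s[2]*.03]
        return sum(1-(lambda o:(o&f).sum()/((o|f).sum()+1))(ren(q,f,p,a)) for f,p,a in prep)
    best=min((minimize(cost,[dx,dy,dt],method="Nelder-Mead",options=dict(initial_simplex=np.array([[dx,dy,dt],[dx+8,dy,dt],[dx,dy+8,dt],[dx,dy,dt+5]],float),xatol=.05,fatol=1e-5)) for dx,dy,dt in[(0,0,0),(5,-5,-6),(-5,5,5)]),key=lambda o:o.fun)
    return [x+best.x[0],y+best.x[1],t+best.x[2]*.03],best.fun
E
python3 - <<'E'
from rig import r
from fit import *
V={n:(r.camera(n),r.camera_params(n)) for n in("top","scene")}
out={}
for n in I:
    a=[fit(n,[V[c]]) for c in V]; b=fit(n,list(V.values())); out[n]=b[0]
    print(n,*[(np.round(q,2),round(f,3)) for q,f in a+[b]])
json.dump(out,open("pose.json","w"))
E
```

```text
rw (array([ 4.5772e+02, -6.0300e+00, -2.3000e-01]), np.float64(0.151)) (array([ 4.5787e+02, -2.8800e+00, -2.2000e-01]), np.float64(0.129)) (array([ 4.5777e+02, -3.8300e+00, -2.3000e-01]), np.float64(0.288))
rt (array([ 448.06, -118.82,    0.73]), np.float64(0.995)) (array([ 406., -168.,    0.]), np.float64(1.0)) (array([ 448.06, -118.82,    0.73]), np.float64(1.995))
sw (array([ 3.9528e+02, -3.1749e+02, -1.7000e-01]), np.float64(0.114)) (array([ 3.9853e+02, -3.1600e+02,  5.0000e-02]), np.float64(0.167)) (array([ 3.9610e+02, -3.1673e+02, -6.0000e-02]), np.float64(0.297))
str (array([418., 171.,   0.]), np.float64(1.0)) (array([ 3.9034e+02,  1.6309e+02, -1.7000e-01]), np.float64(0.99)) (array([ 3.9034e+02,  1.6309e+02, -1.7000e-01]), np.float64(1.99))
sts (array([378.  , 295.9 ,   0.87]), np.float64(0.997)) (array([373. , 301. ,   0.9]), np.float64(1.0)) (array([378.  , 295.9 ,   0.87]), np.float64(1.997))
cw (array([ 5.8482e+02,  3.1838e+02, -2.5000e-01]), np.float64(0.072)) (array([ 5.8793e+02,  3.1910e+02, -2.5000e-01]), np.float64(0.04)) (array([ 5.8585e+02,  3.1909e+02, -2.5000e-01]), np.float64(0.146))
cr (array([ 603.07, -131.31,    0.62]), np.float64(0.413)) (array([ 6.0593e+02, -1.3063e+02,  4.8000e-01]), np.float64(0.226)) (array([ 6.0587e+02, -1.3027e+02,  5.0000e-01]), np.float64(0.646))
tr (array([6.0079e+02, 1.3683e+02, 1.6000e-01]), np.float64(0.127)) (array([6.0039e+02, 1.3655e+02, 1.2000e-01]), np.float64(0.138)) (array([6.0077e+02, 1.3549e+02, 1.3000e-01]), np.float64(0.266))
tw (array([ 5.9325e+02, -3.2386e+02,  3.0000e-02]), np.float64(0.037)) (array([ 5.9582e+02, -3.2163e+02,  2.0000e-02]), np.float64(0.042)) (array([ 5.9412e+02, -3.2310e+02,  3.0000e-02]), np.float64(0.097))
```

```bash
python3 - <<'E'
from h import *
im=np.load("top.npy"); h=cv2.cvtColor(cv2.GaussianBlur(im,(3,3),0),cv2.COLOR_RGB2HSV)
for n,(u,v) in dict(rt=(346,216),rt2=(346,225),st_s=(156,231),foot=(155,227),dark=(154,232),roundtop=(205,213),wood=(230,200),woodd=(200,215+10),wood3=(330,250),crcheek=(331,120),crdark=(316,124),crbase=(328,137)).items(): print(n,h[v,u])
E
```

```text
rt [ 11 172 126]
rt2 [ 11 173 121]
st_s [ 12 184  50]
foot [ 10 175 108]
dark [ 12 167  52]
roundtop [ 10 171 130]
wood [ 19 123 131]
woodd [ 16 133 128]
wood3 [ 17 133 130]
crcheek [  9 182  63]
crdark [  7 208  81]
crbase [  4 210 124]
```

```bash
sed -i 's/m=((h<6)|(h>172))&(s>170)/m=((h<14)|(h>172))\&(s>152)/; s/m=((h<10)|(h>174))&(s>110)/m=((h<15)|(h>174))\&(s>152)/' fit.py
python3 - <<'E'
from rig import r
from fit import *
V={n:(r.camera(n),r.camera_params(n)) for n in("top","scene")}
out=json.load(open("pose.json"))
for n in ("rt","str","sts","cr","tr"):
    a=[fit(n,[V[c]]) for c in V]; b=fit(n,list(V.values())); out[n]=b[0]
    print(n,*[(np.round(q,2).tolist(),round(f,3)) for q,f in a+[b]])
json.dump(out,open("pose.json","w"))
D=(.5,.5)
for n in V:
    b=V[n][0][:,:,::-1].copy(); b=cv2.resize(b,(1536,1152),interpolation=cv2.INTER_CUBIC)
    for k,q in out.items():
        R=Ro.from_euler("z",q[2]).as_matrix()
        for hh in M[I[k][0]]:
            uv=(pix(V[n][1],hh@R.T+[q[0],q[1],0])+.5)*3; cv2.polylines(b,[cv2.convexHull(np.float32(uv)).astype(np.int32)],True,(255,255,0),1)
    c=b[290:850,250:1350] if n=="top" else b[340:900,180:1200]
    cv2.imwrite(f"pics/ov_{n}.png",cv2.resize(c,(800,int(800*c.shape[0]/c.shape[1])),interpolation=cv2.INTER_AREA))
E
```

```text
rt ([406.55, -167.23, -0.07], np.float64(0.096)) ([410.02, -164.74, -0.06], np.float64(0.102)) ([408.26, -166.01, -0.07], np.float64(0.25))
str ([415.57, 172.83, 0.08], np.float64(0.095)) ([419.31, 173.6, -0.13], np.float64(0.138)) ([416.3, 173.22, 0.22], np.float64(0.263))
sts ([370.92, 303.97, 1.02], np.float64(0.118)) ([374.94, 304.06, 1.07], np.float64(0.171)) ([371.72, 304.26, 1.04], np.float64(0.306))
cr ([604.06, -131.08, 0.39], np.float64(0.06)) ([607.42, -129.45, 0.39], np.float64(0.047)) ([605.52, -130.75, 0.39], np.float64(0.145))
tr ([600.48, 136.94, 0.12], np.float64(0.022)) ([603.42, 138.0, 0.12], np.float64(0.023)) ([601.76, 137.64, 0.12], np.float64(0.077))
```

View pics/ov_top.png

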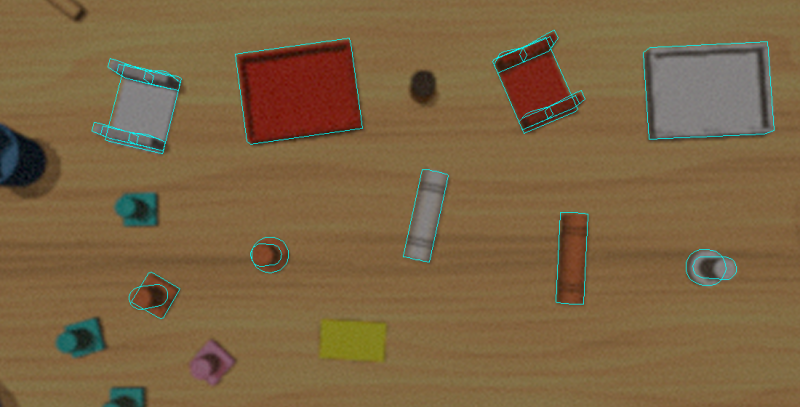

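The overlays sit tightly on every item in the top view, so the poses are good. I'll start with the terracotta roller.

```bash
cat > pp.py <<'E'
from rig import r
import numpy as np, json
P=json.load(open("pose.json"))
def ori(x,y,yaw,z):
    best=None
    for k in(-1,0,1,2):
        o=[np.pi,0,(yaw+k*np.pi+np.pi)%(2*np.pi)-np.pi]; j=r.inverse_kinematics([x,y,z],o)
        if j is not None and (best is None or abs(j[5])<best[0]-.01): best=(abs(j[5]),o)
    return best[1]
def pickplace(a,yawa,za,b,yawb,zb,hi=150,op=.7):
    o=ori(*a,yawa,hi); r.move_gripper(op); r.movep([*a,hi],o); r.move_l([*a,za],v=110)
    r.move_gripper(0); print("grip",round(r.current_opening(),3),r.current_gripper_force())
    r.move_l([*a,hi],v=200); print("lifted",round(r.current_opening(),3),np.round(r.current_tcp_pos(),1))
    o=ori(*b,yawb,hi); r.movep([*b,hi],o); r.move_l([*b,zb+20],v=200); r.move_l([*b,zb],v=40); r.dwell(.2)
    print("F",np.round(r.current_wrist_force(),1),"op",round(r.current_opening(),3))
    r.move_gripper(op); r.move_l([*b,hi],v=150); print("t",r.current_time_s())
E
python3 - <<'E'
import json
p=json.load(open("pose.json"))
p.update(rw=[457.8,-4.5,-.225],rt=[408.3,-166,-.065],sw=[396.9,-316.8,0],str=[417.4,173.2,0],sts=[372.9,304,1.045],cw=[586.3,318.8,-.25],cr=[605.7,-130.3,.39],tr=[602,137.5,.12],tw=[594.5,-322.8,.025])
json.dump(p,open("pose.json","w"))
E
python3 - <<'E'
from pp import *
c=P["cr"]; a=P["rt"]
pickplace(a[:2],a[2],14,c[:2],c[2],50)
E
```

```text
grip 0.327 58.75381886959076
lifted 0.328 [ 407.6 -165.6  149. ]
F [ 1.7 -4.7 -0.4] op 0.327
t 8.475
```

```bash
python3 - <<'E'
from pp import *
c=P["cw"]; a=P["rw"]
pickplace(a[:2],a[2],14.5,c[:2],c[2],50.5)
from h import *
for n,s in(("scene",np.s_[120:300,60:420]),("top",np.s_[90:250,110:310])):
    b=r.camera(n)[:,:,::-1][s]; k=min(800/b.shape[1],600/b.shape[0]); cv2.imwrite(f"pics/c1_{n}.png",cv2.resize(b,None,fx=k,fy=k,interpolation=cv2.INTER_CUBIC))
E
```

```text
grip 0.326 58.82693946361542
lifted 0.324 [457.   -4.4 149. ]
F [-1.4 -4.3  4.7] op 0.325
t 16.0167
```

View pics/c1_scene.png

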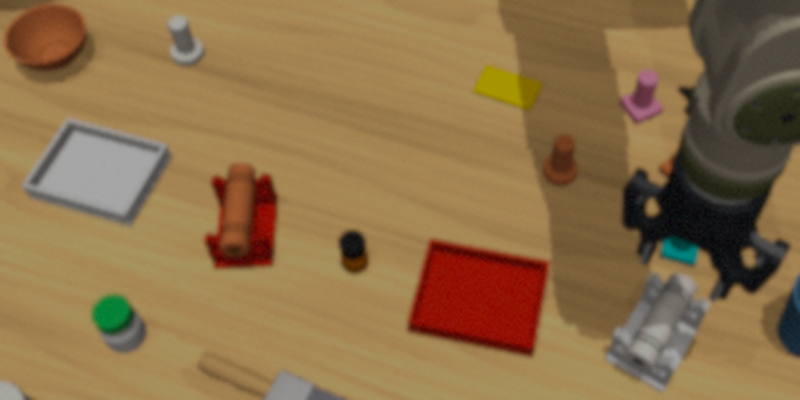

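Both rollers lie in their cradles: terracotta at (238,210) and white at (662,320). Stamps next.

```bash
python3 - <<'E'
from pp import *
t=P["tr"]; d=np.array([-np.sin(t[2]),np.cos(t[2])]); c=np.array(t[:2]); yp=t[2]-np.pi/2
a=P["str"]; pickplace(a[:2],yp,34,c-29*d,yp,40,op=.55)
a=P["sts"]; pickplace(a[:2],a[2],34,c+29*d,yp,40,op=.55)
w=P["tw"]; a=P["sw"]; pickplace(a[:2],w[2]-np.pi/2,34,w[:2],w[2]-np.pi/2,40,op=.55)
r.movep([420,-250,240],ori(420,-250,0,240)) 
from h import *
for n,s in(("scene",np.s_[120:300,60:420]),("top",np.s_[90:250,110:460])):
    b=r.camera(n)[:,:,::-1][s]; k=min(800/b.shape[1],600/b.shape[0]); cv2.imwrite(f"pics/c2_{n}.png",cv2.resize(b,None,fx=k,fy=k,interpolation=cv2.INTER_CUBIC))
E
```

```text
grip 0.264 58.60882222652435
lifted 0.268 [416.7 173.  149.1]
F [ 0.4 -0.   0.2] op 0.263
t 25.7083
grip 0.263 58.636043071746826
lifted 0.27 [372.3 303.6 149. ]
F [-1.4 -0.8 -0.5] op 0.266
t 33.6833
grip 0.266 58.5970276594162
lifted 0.266 [ 396.4 -316.2  148.9]
F [-1.1  1.6  2.4] op 0.263
t 41.625
```

View pics/c2_scene.png

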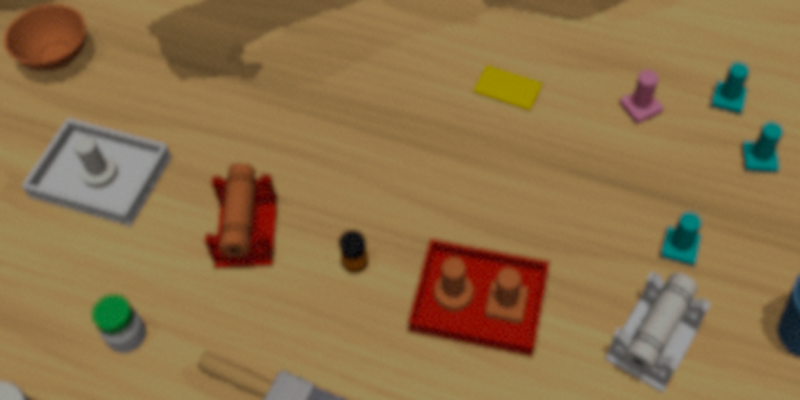

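View pics/c2_top.png

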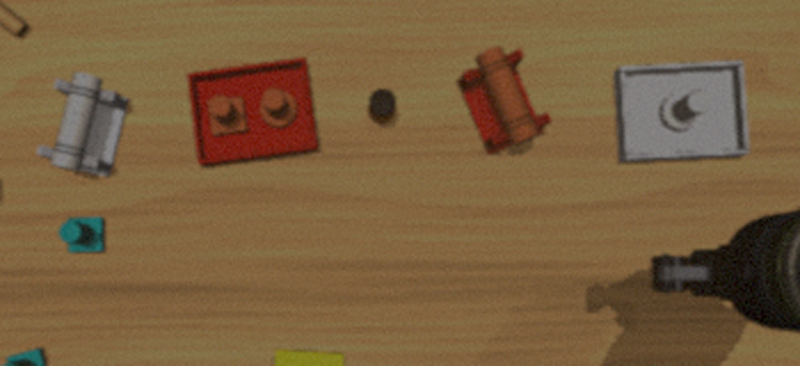

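The final views show both rollers cradled and the stamps standing in their trays, with the jar (380,105) untouched. I'll check centring and uprightness with model fits.

```bash
python3 - <<'E'
from rig import r
import fit as F
from fit import *
V={n:(r.camera(n),r.camera_params(n)) for n in("top","scene")}
P=json.load(open("pose.json"))
b=[]
t=P["tr"];d=np.array([-np.sin(t[2]),np.cos(t[2])])
M["roller_c"]=[h+[0,0,35] for h in M["roller"]]; M["round_c"]=[h+[0,0,5] for h in M["round"]]; M["square_c"]=[h+[0,0,5] for h in M["square"]]
Q={"rt":("roller_c",*P["cr"]),"rw":("roller_c",*P["cw"]),"sw":("round_c",*P["tw"]),"str":("round_c",*(np.array(t[:2])-29*d),0),"sts":("square_c",*(np.array(t[:2])+29*d),t[2])}
for n in V:
    b=cv2.resize(V[n][0][:,:,::-1],(2048,1536),interpolation=cv2.INTER_CUBIC); L=[]
    for k,q in Q.items():
        R=Ro.from_euler("z",q[3]).as_matrix(); im=b.copy()
        for hh in M[q[0]]:
            uv=(pix(V[n][1],hh@R.T+[q[1],q[2],0])+.5)*4; cv2.polylines(im,[cv2.convexHull(np.float32(uv)).astype(np.int32)],True,(255,255,0),1)
        c=pix(V[n][1],[[q[1],q[2],40]])[0]*4; x,y=np.maximum(c.astype(int)-130,0); L.append(cv2.resize(im[y:y+260,x:x+260],(260,260)))
    L.append(np.zeros_like(L[0])); cv2.imwrite(f"pics/v_{n}.png",np.vstack([np.hstack(L[:3]),np.hstack(L[3:])]))
E
```

```text
(no output)
```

View pics/v_top.png

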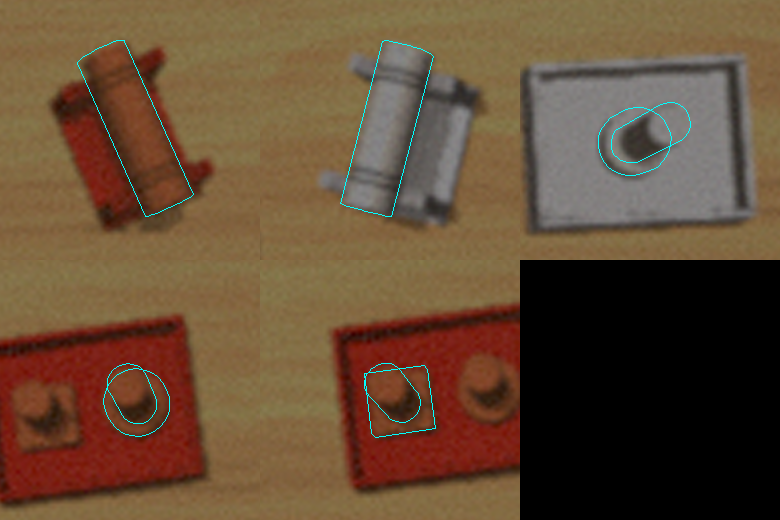

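View pics/v_scene.png

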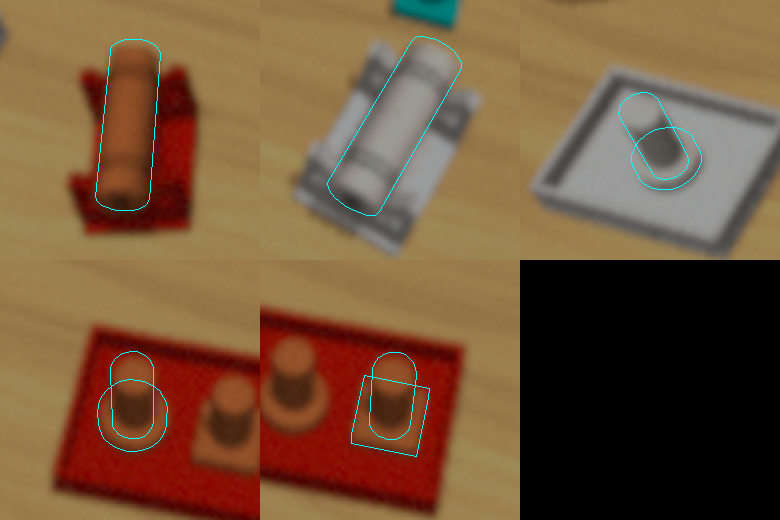

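The upright, centred models match in both views within 1–2 mm, so all five pieces are placed correctly. The gripper is clear, so I'm handing in.

```bash
python3 -c "
from rig import r
print(r.current_time_s(), r.sign_off())"
```

```text
the job is handed in; nothing more can be done
43.275 None
```

I've handed the job in at 43 s: both rollers are centred in their cradles, all three stamps stand upright in the trays of their colour, and the jar and look-alikes were left alone.

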